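# Draw the vessel cover out from under a stack and close the open vessel

## Robot

A 6-joint arm with a two-finger parallel gripper is mounted at the origin on the work surface. World frame = base frame: x ahead of the robot, y to its left, z up, the work surface at z = 0. Lengths are in mm, angles in rad, forces in N, time in s.
With the tool pointing down it reaches from about 350 to 725 mm from the base axis. Payload 6 kg.
Tool frame: the origin (TCP) lies midway between the tips of the shut fingers; the grasp point (between the pads) lies 19 mm behind it; x points along the fingers, y is the direction in which the jaws open and shut, and the axes are right-handed (so a half turn about x gives the same grasp; the last joint's range is limited). The gripper opens to 85 mm and grips with 20 to 120 N. Pads are 22 mm wide; open, the fingers measure 114 mm over their backs; the gripper's body (76 mm by 85 mm) begins 54 mm behind the grasp point. The pads swing forward as they close: fully open they stand 13 mm farther back than shut.
Start: joints at [-0.828, 0.04, 0.085, 0, -1.615, -0.334], TCP at [238.511, -550.532, 231.261] pointing down, gripper open.
Joint ranges: [-2.56, 2.56], [-1.29, 2.01], [-1.08, 1.49], [-3.29, 1.98], [-2.81, -0.18], [-2.99, 2.99]. Speed limits (rad/s): [2.57, 2.57, 3.01, 3.14, 3.14, 3.14].

## Interface

Orientations are given as [roll, pitch, yaw] about the fixed x, y, z axes, in that order (R = Rz(yaw) Ry(pitch) Rx(roll)).
In Python, from plant import sense, viewer, order, models gives the robot as it stands. The module is installed in compiled form; this text tells all that it offers.
- The arm moves only by the tool send_rows, never from a script. Its argument "commands" is text: rows parted by semicolons, each of 5 numbers parted by spaces: the closure, from 0 (fully open) to 1 (shut), then the shift along the tool's x, y, z in units of 40 mm (1.0 is 40 mm), then the turn about the tool's x in units of 5 degrees (1.0 is 5 degrees). A call has 1 to 8 rows; each row is the pose to reach, as a shift and turn from the pose commanded when the call began, along the tool's axes at that moment; what a row does not reach only later rows make up. A row lasts 1/10 s, in which the tool goes at most 50 mm and 8.59 degrees, less where a joint would pass 70% of its speed; a pose out of reach is approached as far as the arm can. A call with a gripper value outside its range is refused whole. The fingers move at their own pace and stop on an object; "squeeze" is the grip in N (left out, the last holds). Time passes only in rows, so rows that repeat a pose let the fingers close. It gives the time, the measured TCP pose, the force and the opening at its end, in the units of the state.
- sense(): the state, without advancing time (a new reading comes with each control period).
- viewer.read_camera(name): name is "scene" or "top"; returns a dict with "image" (400x640x3 uint8, red, green, blue), "K" (3x3 intrinsics, pixels), "k1" (the pictures are not rectified: a ray, as slopes to the right and down, at radius r is drawn at 1 + k1 r^2 times it, then the intrinsics apply), "rvec" (rotation vector, rad) and "tvec" (3), from world to camera coordinates, as OpenCV has them. Camera axes: x right, y down, z forward; pixel columns grow to the right and rows downward; lengths in mm; the calibration is good to about 2 mm. A picture is of the moment at which its call begins. There is no depth.
- order.hand_in(): hands the job in, once; it reports no verdict.
Trained networks look in a picture, given as the dict that the camera call returned (one of the last four; its "shot" number tells which), for a name from the list of things; names that differ only in an ending like _2 or _b are one class to them, and where a whole thing is asked for, a point or a joint stands for the part that bears it (a point fixed in the world has none). Each returns a list of dicts, best first, with "confidence" (0 to 1); they miss things now and then, are a little off and sometimes report something else, mostly with a low value. They report only what shows in the picture. A call takes as long as a camera call. They do not tell look-alikes from the thing itself.
- models.masks_of(picture, thing): "region" (400x640 bool, what is visible of it) and "box" ([left, top, right, bottom] in pixels, round what is visible of it).
- models.tip_of(picture, thing): "xy" ([column, row] in pixels: a listed point, or the origin of a listed thing).
The state is a dict: "t": time; "joints": joint angles; "joint_vel": joint speeds; "joint_torque": joint torques, N m; "eef_pos": TCP position; "eef_rot": TCP orientation; "force": force on the tool from outside, world axes, zero at the start; "ft_torque": the same for the moment, N m; "opening": opening from 0.0 (shut) to 1.0 (fully open).
Only numpy, scipy, OpenCV 4.12 (cv2) and the standard library are available. Lean on these libraries where they do the work, as an engineer would, in place of code of your own. Each camera call takes 0.05 s, during which the arm holds its last target. There are 200 camera calls.

## Task

The metal cover plate lies at the bottom of a light stack on the grey stand. Draw it out by its grip, sliding it under the stop bar so that the carton, the dish and the jar stay behind on the stand, still stacked and upright. Then lay the cover flat and centred over the mouth of the open vessel, without dropping it, let go, and leave the other things on the bench alone.

Things in the scene. Friction and masses are not known exactly. Their poses are not given: they have to be found in the camera images.
- stand: Low fixed stand: grey base 126 x 130 mm (x -66 to +60, y +-65 mm), top face 10 mm above the bench; open at the back and sides. Origin at bench level at its middle, z up. Its own -x axis is the draw-out direction, roughly to the robot's right (world -y, within 0.3 rad).
- bar (a point): Middle of the stand's fixed steel stop bar, which crosses its front: 8 mm thick in x, 130 mm long in y, 21 to 41 mm above the bench, centred at stand x = -54 mm, on two 10 mm posts at y = +-60.5 mm (44 mm high). Clear passage beneath: 111 mm wide, 11 mm high above the base. The cover passes beneath; the carton is too tall and is held back. Axes as the stand's.
- cover: Loose aluminium cover with a grip, 170 g, bottom item of the stack, lying on the stand's base. Disc 104 mm across, 6 mm thick; origin at the centre of its underside, z up. A neck 14 mm wide, 6 mm thick, runs along its own -x to x = -120 mm, beneath the stop bar, and carries the grip. Its -x agrees with the stand's -x within 0.08 rad.
- grip (a point): Middle of the cover's grip, 102 mm along -x from the disc's centre and 19 mm above its underside: a black upright fin 36 mm long in x, 14 mm thick in y, from the neck's top to 33 mm above the underside. At the start it stands in front of the stand, over bare bench (neck underside 10 mm above it, room for fingers either side). Axes as the cover's.
- carton: Loose closed cardboard box 88 x 88 x 28 mm, light (60 to 130 g), resting on the disc; origin at the centre of its underside, z up. Its front face starts 3 to 11 mm behind the stop bar. When the cover slides out the carton is dragged against the bar, then settles 6 mm down on the stand's base.
- dish: Loose round lidded plastic dish, 80 mm across, 16 mm tall, 40 g, on the carton; origin at the centre of its underside, z up.
- jar: Loose small closed glass jar, 42 mm across, 45 mm tall, 60 g, standing on the dish as the top of the stack; origin at the centre of its underside, z up. Its top is 105 mm above the bench at the start.
- open_vessel: Fixed open steel culture vessel in a round white jacket. Origin on the bench at its axis. Steel rim 84 mm outside and 64 mm inside diameter, its top 80 mm above the bench; jacket 110 mm across and 66 mm tall.
- mouth (a point): Centre of the open vessel's mouth, level with the top of its rim (80 mm above the bench). The cover's disc lies on this rim, its fin in any direction.
- capped_vessel: Fixed vessel of the same kind standing beside the open one (they may be in either place), already closed by a steel head with clamps and short ports, 108 mm tall in all. Origin on the bench at its axis. Not to be used.
- bottle: Bystander: loose glass bottle 68 mm across, 130 mm tall. Origin at the centre of its underside.
- clamp_ring: Bystander: loose steel ring with three lobes, about 88 mm across, 16 mm tall. Origin at the centre of its underside.
- beaker: Bystander: loose clear plastic beaker 70 mm across, 85 mm tall. Origin at the centre of its underside.
Mind the look-alikes: they are no part of the job. What is shaped like the dish but blue, purple or red is not meant.

How it is judged (in metres and radians):
On the way:
1. the cover is drawn out to the front of the stand, from under the stack, which still stands (x of cover in the frame of stand below -0.105 m and angle between each of carton, dish, jar's own z axis and vertical below 0.2 rad), for 0.05 s.
At the end, for the whole second after the job is handed in: Cover flat (0.05 rad) on the open vessel's rim, centred within 14 mm, let go, at rest. Carton flat on the stand's base within 30 mm of its middle, dish on it and jar on the dish, each within 20 mm of the centre of the one below, upright (0.1 rad) and at rest (horizontal distance between cover and mouth below 0.014 m and height (world z) of cover between 0.077 and 0.084 m and angle between cover's own z axis and vertical below 0.05 rad and contact force between the fingers and cover below 0.01 N and linear speed of each of cover, carton, dish, jar below 0.02 m/s and angle between each of carton, dish, jar's own z axis and vertical below 0.1 rad and height (world z) of carton below 0.015 m and horizontal distance between carton and stand below 0.03 m and horizontal distance between dish and carton below 0.02 m and horizontal distance between jar and dish below 0.02 m and height (world z) of dish above 0.033 m and height (world z) of jar above 0.048 m); the robot touches nothing.
It fails at once if an item of the stack topples (tilts more than 0.35 rad) (angle between any of carton, dish, jar's own z axis and vertical above 0.35 rad).
It fails at once if an item of the stack is carried off or shoved more than 40 mm from its start (distance of any of carton, dish, jar from where it was at the start of the episode above 0.04 m).
It fails at once if the cover is dropped: out of the fingers while more than 20 mm above the vessel's rim (height (world z) of cover above 0.1 m and contact force between the fingers and cover below 0.01 N).
It fails at once if a bystander is moved by more than 25 mm (distance of any of bottle, clamp_ring, beaker from where it was at the start of the episode above 0.025 m).
It also fails if it takes over 54 s, if anything falls off the work surface, if the arm or the gripper's body presses on something with over 40 N, if the wrist force passes 120 N, or if a joint passes its speed limit or range.

## Working session

There is one attempt and no reset: what is moved stays moved. The work goes in short steps, Python scripts to look and compute and a tool call to move; the robot and the scene stay as the last step left them, time stands still between calls to the robot, and variables do not carry over. Pictures are saved under pics/ and viewed, about 8 in all and at most 12, crops included, and the job is handed in when it is done.

Besides the shell and the picture viewer there is one more tool, called after "Call:" as a command line: name --argument value ..., lists and objects as JSON in quotes. send_rows: Moves the arm, as the interface text tells. Its arguments: {"type":"object","properties":{"commands":{"type":"string"},"squeeze":{"type":"number"}},"required":["commands"]}

```bash
mkdir -p pics
cat > h.py <<'E'
import numpy as np, cv2
from scipy.spatial.transform import Rotation as Ro
from plant import sense, viewer, order, models
def ray(p,uv):
    K=np.array(p["K"]);R=cv2.Rodrigues(np.array(p["rvec"],float))[0];t=np.array(p["tvec"],float).ravel()
    d=cv2.undistortPoints(np.array([[uv]],float),K,np.array([p["k1"],0,0,0],float))
    # model: slopes*(1+k1 r^2) -> same as OpenCV k1
    d=np.array([*d.ravel(),1.]);return -R.T@t, R.T@d
def atz(p,uv,z):
    c,d=ray(p,uv);return c+d*(z-c[2])/d[2]
def tri(rs):
    A=np.zeros((3,3));b=np.zeros(3)
    for c,d in rs:
        d=d/np.linalg.norm(d);P=np.eye(3)-np.outer(d,d);A+=P;b+=P@c
    return np.linalg.solve(A,b)
def proj(p,X):
    return cv2.projectPoints(np.array(X,float).reshape(-1,3),np.array(p["rvec"],float),np.array(p["tvec"],float),np.array(p["K"]),np.array([p["k1"],0,0,0],float))[0].reshape(-1,2)
def save(p,n): cv2.imwrite("pics/"+n,p["image"][:,:,::-1])
E
python3 - <<'E'
from h import *
s=sense();print(s["eef_pos"],s["eef_rot"],s["opening"],s["t"])
P={n:viewer.read_camera(n) for n in("scene","top")}
for n,p in P.items(): save(p,n+"0.png")
Z=dict(stand=0,bar=31,cover=10,grip=29,carton=16,dish=44,jar=60,open_vessel=0,mouth=80,capped_vessel=0,bottle=0,clamp_ring=0,beaker=0)
for k,z in Z.items():
    o=[]
    for n,p in P.items():
        for r in models.tip_of(p,k)[:2]:
            print(k,n,np.round(r["xy"]),round(r["confidence"],2),np.round(atz(p,r["xy"],z)))
E
```

```text
[ 238.42900965 -550.23266897  230.24297537] [1.63652449 1.56898901 2.045292  ] 1.0036614974282994 0.0
stand scene [386. 209.] 0.86 [505. 221.   0.]
bar scene [372. 197.] 0.57 [496. 177.  31.]
bar scene [387. 211.] 0.33 [530. 224.  31.]
bar top [274. 243.] 0.86 [504. 171.  31.]
cover scene [388. 208.] 0.87 [506. 225.  10.]
grip scene [349. 200.] 0.77 [517. 120.  29.]
grip scene [388. 210.] 0.69 [525. 226.  29.]
grip top [294. 244.] 0.62 [503. 128.  29.]
carton scene [388. 206.] 0.69 [505. 223.  16.]
dish scene [352. 167.] 0.9 [421. 108.  44.]
dish scene [392. 199.] 0.89 [501. 231.  44.]
dish top [242. 310.] 0.83 [364. 230.  44.]
dish top [233. 158.] 0.72 [684. 265.  44.]
jar top [242. 242.] 0.72 [500. 234.  60.]
jar top [245. 241.] 0.34 [503. 227.  60.]
open_vessel scene [209. 207.] 0.72 [ 610. -243.    0.]
open_vessel scene [448. 266.] 0.4 [639. 396.   0.]
open_vessel top [463. 202.] 0.78 [ 604. -237.    0.]
mouth scene [200. 188.] 0.74 [ 605. -253.   80.]
mouth top [478. 196.] 0.86 [ 600. -245.   80.]
capped_vessel scene [220. 166.] 0.58 [ 469. -265.    0.]
capped_vessel top [481. 263.] 0.62 [ 472. -272.    0.]
bottle scene [449. 267.] 0.76 [639. 400.   0.]
bottle scene [395. 196.] 0.53 [455. 237.   0.]
bottle top [175. 179.] 0.84 [645. 402.   0.]
bottle top [479. 264.] 0.35 [ 469. -267.    0.]
clamp_ring scene [306. 281.] 0.81 [758.  63.   0.]
beaker scene [207. 205.] 0.62 [ 604. -250.    0.]
beaker scene [440. 198.] 0.57 [434. 358.   0.]
beaker top [189. 278.] 0.78 [428. 354.   0.]
beaker top [296. 242.] 0.44 [511. 127.   0.]
```

View pics/top0.png

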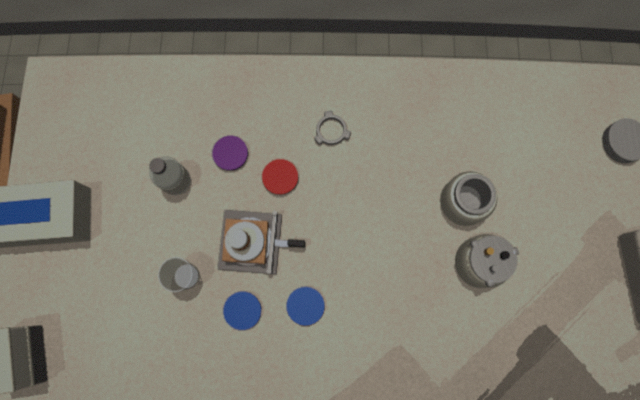

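View pics/scene0.png

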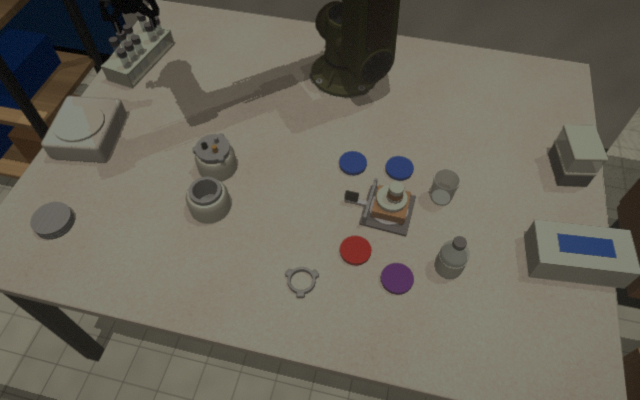

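The top view shows the stack at about (247,242), the black grip at (297,244) pointing right, and the open vessel's mouth at (475,194). The capped vessel is below it, at (490,260). Next I'll refine the grip, stand yaw and mouth.

Run:
```python
from h import *
P={n:viewer.read_camera(n) for n in("scene","top")}
B={"top":(282,234,310,254),"scene":(340,186,362,206)}
rs=[]
for n,p in P.items():
    x0,y0,x1,y1=B[n];g=p["image"][y0:y1,x0:x1].max(2)
    m=(g<70).astype(np.uint8);k,l,st,c=cv2.connectedComponentsWithStats(m);i=1+np.argmax(st[1:,4])
    uv=c[i]+[x0,y0];r=cv2.minAreaRect(np.argwhere(l==i)[:,::-1].astype(np.float32)+np.float32([x0,y0]))
    print(n,"blob",uv,st[i,4],r,atz(p,uv,36));rs.append(ray(p,uv))
    pts=cv2.boxPoints(r); print(np.round(np.array([atz(p,q,43)[:2] for q in pts])))
    mm=models.masks_of(p,"stand")
    if mm:
        a=mm[0]["region"].astype(np.uint8);q=cv2.minAreaRect(np.argwhere(a)[:,::-1].astype(np.float32));print("stand",q,mm[0]["confidence"],np.round(np.array([atz(p,u,10)[:2] for u in cv2.boxPoints(q)])))
print("grip tri",tri(rs))
r=[ray(p,models.tip_of(p,"mouth")[0]["xy"]) for p in P.values()];print("mouth tri",tri(r))
t=P["top"]["image"];a=cv2.resize(t[200:285,205:315],None,fx=5,fy=5,interpolation=cv2.INTER_CUBIC)
b=cv2.resize(t[165:230,435:505],None,fx=5,fy=5,interpolation=cv2.INTER_CUBIC)
o=np.zeros((425+330,550,3),np.uint8);o[:425,:550]=a;o[425:750,:350]=b;
o=cv2.resize(o,(437,600));cv2.imwrite("pics/z1.png",np.hstack([cv2.resize(a,(440,340)),cv2.resize(b,(360,340))])[:,:,::-1])
```

```text
scene blob [351.18487395 196.1092437 ] 119 ((351.1764831542969, 196.29412841796875), (13.096923828125, 9.216353416442871), 14.03624439239502) [510.23110244 123.78382711  36.        ]
[[529. 107.]
 [500. 107.]
 [502. 142.]
 [532. 142.]]
stand ((387.9583740234375, 207.7654571533203), (49.360355377197266, 47.79787063598633), 16.50436019897461) 0.92 [[574. 155.]
 [418. 163.]
 [435. 297.]
 [587. 281.]]
top blob [296.19008264 243.19008264] 121 ((296.0, 243.5), (7.0, 16.0), 90.0) [503.3405174  124.29270429  36.        ]
[[509. 141.]
 [509. 108.]
 [495. 108.]
 [494. 141.]]
stand ((249.27587890625, 240.18966674804688), (60.5401611328125, 64.27720642089844), 4.763641834259033) 0.98 [[447. 294.]
 [585. 290.]
 [576. 158.]
 [439. 165.]]
grip tri [504.38474936 123.89614438  27.98415706]
mouth tri [ 602.80855437 -252.94148903   69.2008846 ]
```

View pics/z1.png

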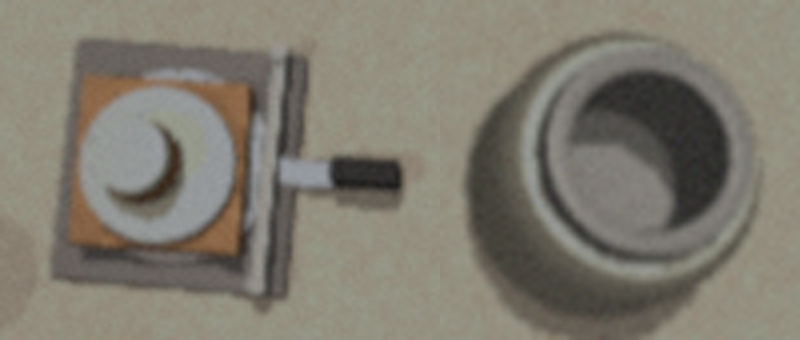

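The enlarged crop shows the fin from (332,172) to (402,176), the bar from (280,48) to (258,292), and the mouth ring centred at (648,150).

Run:
```python
from h import *
p=viewer.read_camera("top");f=lambda x,y,z:atz(p,(205+x/4,200+y/4),z)
print("fin mid",f(367,175,43),"ends",f(332,173,43),f(402,176,43),"neck",f(282,171,16))
print("bar",f(277,48,41),f(263,292,41))
print("stand L corners",f(80,40,10),f(52,277,10),"R",f(305,55,10),f(275,297,10))
print("jar",f(138,158,105),"dish",f(157,164,60),"carton corners",[np.round(f(x,y,44)) for x,y in((85,75),(249,84),(238,254),(72,243))])
print("mouth",atz(p,(475.5,193.7),80))
s=sense();R=Ro.from_euler("xyz",s["eef_rot"]).as_matrix();print(R.round(3),s["joints"])
```

```text
fin mid [501.42418946 122.70856558  43.        ] ends [502.13166922 140.77932712  43.        ] [501.22941045 104.67002481  43.        ] neck [505.70249671 169.35156171  16.        ]
bar [567.40606116 171.69006995  41.        ] [440.63329343 174.44980632  41.        ]
stand L corners [575.4949348  282.21973372  10.        ] [447.57918032 290.32506398  10.        ] R [569.34410899 159.71880809  10.        ] [439.61101532 171.39723834  10.        ]
jar [500.76976363 230.48751427 105.        ] dish [503.15901719 228.66413292  60.        ] carton corners [array([551., 271.,  44.]), array([548., 185.,  44.]), array([460., 188.,  44.]), array([463., 273.,  44.])]
mouth [ 604.93821475 -239.60705691   80.        ]
[[-0.    -0.398  0.918]
 [ 0.     0.918  0.398]
 [-1.     0.    -0.   ]] [-8.28274130e-01  4.02449500e-02  8.47909288e-02 -1.55060715e-05
 -1.61550603e+00 -3.33702882e-01]
```

Call:
send_rows --commands "0 0 1 1 -1;0 0 2 2 -2;0 0 2.8 2.8 -3.5;0 0 3.6 3.6 -5;0 0 4.4 4.4 -6.5;0 0 5.2 5.2 -8;0 0 6 6 -9.5;0 0 6.8 6.8 -11"

```text
t: 2.55
eef_pos: [380.2, -191.1, 231.7]
eef_rot: [-1.346, 1.569, 0.028]
force: [0.9, -1.2, -0.5]
opening: 1.002
```

```bash
cat >> h.py <<'E'
def go(x,y,z,ang):
    "shift (units) to a world TCP, and turn units so tool y points at world angle ang (deg)"
    s=sense();R=Ro.from_euler("xyz",s["eef_rot"]).as_matrix()
    d=R.T@(np.array([x,y,z])-s["eef_pos"])/40
    a=np.degrees(np.arctan2(R[1,1],R[0,1]));t=-((ang-a+180)%360-180)/5
    print("t",s["t"],"tcp",s["eef_pos"].round(1) if hasattr(s["eef_pos"],"round") else s["eef_pos"],"yang",a.round(2),"axis",R[:,0].round(3),"F",np.round(s["force"],1),"op",round(s["opening"],3));print("shift",d.round(3),"turn",t.round(3))
E
python3 -c "
from h import *
go(503,123.5,110,178)"
```

```text
t 2.55 tcp [ 380.2 -191.1  231.7] yang 168.73 axis [ 0.001  0.    -1.   ] F [ 0.9 -1.2 -0.5] op 1.002
shift [ 3.047 -1.469  8.312] turn -1.854
```

Call:
send_rows --commands "0 0 -0.2 1 -0.5;0 0.2 -0.4 2.1 -1;0 0.6 -0.6 3.2 -1.5;0 1 -0.8 4.4 -1.85;0 1.5 -1 5.5 -1.85;0 2 -1.2 6.6 -1.85;0 2.5 -1.35 7.5 -1.85;0 3 -1.47 8.3 -1.85"

```text
t: 3.35
eef_pos: [504.5, 122.6, 110.5]
eef_rot: [-0.675, 1.57, 0.856]
force: [0.2, 0.1, 0.1]
opening: 1.001
```

```bash
python3 -c "
from h import *
go(503,123.5,12,178)
p=viewer.read_camera('top');q=viewer.read_camera('scene')
a=cv2.resize(p['image'][190:310,210:350],(466,400),interpolation=cv2.INTER_CUBIC);b=cv2.resize(q['image'][120:240,310:430],(400,400),interpolation=cv2.INTER_CUBIC)
cv2.imwrite('pics/z2.png',np.hstack([a,b])[:,:,::-1][:, :800] if 0 else cv2.resize(np.hstack([a,b]),(798,369))[:,:,::-1])"
```

```text
t 3.35 tcp [504.5 122.6 110.5] yang 177.73 axis [ 0.  0. -1.] F [0.2 0.1 0.1] op 1.001
shift [2.463 0.039 0.02 ] turn -0.053
```

View pics/z2.png

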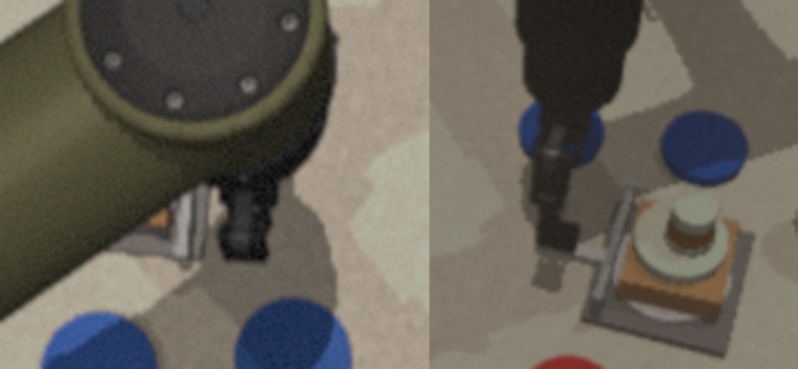

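The gripper stands over the fin: in the right half the fingers are at (555,230), in line with the neck at (590,250). The stack is untouched, so I'll go down.

Call:
send_rows --commands "0 0.5 0.02 0.02 0;0 1 0.04 0.02 0;0 1.5 0.04 0.02 0;0 2 0.04 0.02 0;0 2.3 0.04 0.02 0;0 2.45 0.04 0.02 0;0 2.45 0.04 0.02 0" --squeeze 20

```text
t: 4.15
eef_pos: [502.5, 121.2, 13.2]
eef_rot: [2.312, 1.57, -2.441]
force: [-0.2, 0.5, 0.3]
opening: 1.004
```

Call:
send_rows --commands "0.4 0 0 0 0;0.6 0 0 0 0;0.7 0 0 0 0;0.8 0 0 0 0;0.85 0 0 0 0;0.9 0 0 0 0;1 0 0 0 0;1 0 0 0 0"

```text
t: 4.95
eef_pos: [502.8, 121.6, 13.6]
eef_rot: [-1.17, 1.57, 0.36]
force: [0.6, 0.3, 2.2]
opening: 0.158
```

```bash
python3 -c "
from h import *
go(503,123.5,12,178)"
```

```text
t 4.95 tcp [502.8 121.6  13.6] yang 177.68 axis [ 0.  0. -1.] F [0.6 0.3 2.2] op 0.158
shift [ 0.039 -0.002  0.048] turn -0.065
```

Call:
send_rows --commands "1 0 0 0 0;1 0 0 0 0;1 0 0 -0.05 0;1 0 0 -0.15 0;1 0 0 -0.25 0;1 0 0 -0.35 0;1 0 0 -0.45 0;1 0 0 -0.55 0" --squeeze 100

```text
t: 5.75
eef_pos: [502.0, 99.9, 13.5]
eef_rot: [-0.476, 1.569, 1.055]
force: [0.5, 4.7, 2.6]
opening: 0.147
```

```bash
python3 -c "
from h import *
go(498,-13,13,178)
p=viewer.read_camera('top');q=viewer.read_camera('scene')
a=cv2.resize(p['image'][190:310,210:350],(466,400),interpolation=cv2.INTER_CUBIC);b=cv2.resize(q['image'][120:240,310:430],(400,400),interpolation=cv2.INTER_CUBIC)
cv2.imwrite('pics/z3.png',b[:,:,::-1])"
```

```text
t 5.75 tcp [502.   99.9  13.5] yang 177.68 axis [ 0.001  0.002 -1.   ] F [0.5 4.7 2.6] op 0.147
shift [ 0.009 -0.013 -2.825] turn -0.064
```

View pics/z3.png

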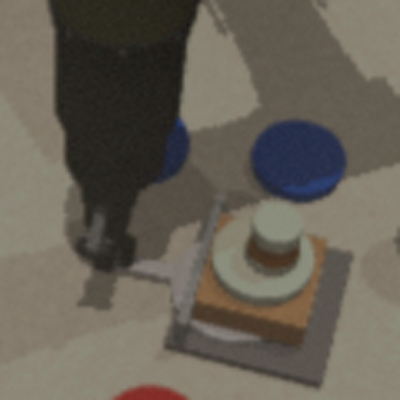

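The cover is sliding out: the disc shows in front of the bar at (185,270). The carton is against the bar and the stack is upright. The drag is 4.7 N, so I'll keep drawing.

Call:
send_rows --commands "1 0 0 -0.12 0;1 0 0 -0.24 0;1 0 0 -0.36 0;1 0 0 -0.48 0;1 0 0 -0.6 0;1 0 0 -0.72 0;1 0 0 -0.84 0;1 0 0 -0.96 0"

```text
t: 6.65
eef_pos: [500.2, 61.5, 13.3]
eef_rot: [-0.201, 1.569, 1.33]
force: [0.3, 5.7, 1.9]
opening: 0.147
```

Call:
send_rows --commands "1 0 0 -0.12 0;1 0 0 -0.24 0;1 0 0 -0.36 0;1 0 0 -0.48 0;1 0 0 -0.6 0;1 0 0 -0.72 0;1 0 0 -0.84 0;1 0 0 -0.96 0"

```text
t: 7.45
eef_pos: [498.4, 22.2, 13.1]
eef_rot: [1.969, 1.57, -2.784]
force: [0.0, 3.1, 1.0]
opening: 0.147
```

Call:
send_rows --commands "1 0 0 -0.12 0;1 0 0 -0.24 0;1 0 0 -0.36 0;1 0 0 -0.48 0;1 0 0 -0.6 0;1 0 0 -0.72 0;1 0 0 -0.84 0;1 0 0 -0.96 0"

```text
t: 8.25
eef_pos: [496.8, -16.1, 13.1]
eef_rot: [1.922, 1.57, -2.831]
force: [-0.9, 0.5, -2.0]
opening: 0.147
```

```bash
python3 -c "
from h import *
go(498,-30,13,178)
p=viewer.read_camera('top');q=viewer.read_camera('scene')
b=cv2.resize(q['image'][120:240,290:430],(700,600),interpolation=cv2.INTER_CUBIC)
cv2.imwrite('pics/z4.png',b[:,:,::-1])"
```

```text
t 8.25 tcp [496.8 -16.1  13.1] yang 177.67 axis [-0.001 -0.    -1.   ] F [-0.9  0.5 -2. ] op 0.147
shift [ 0.001 -0.043 -0.346] turn -0.066
```

View pics/z4.png

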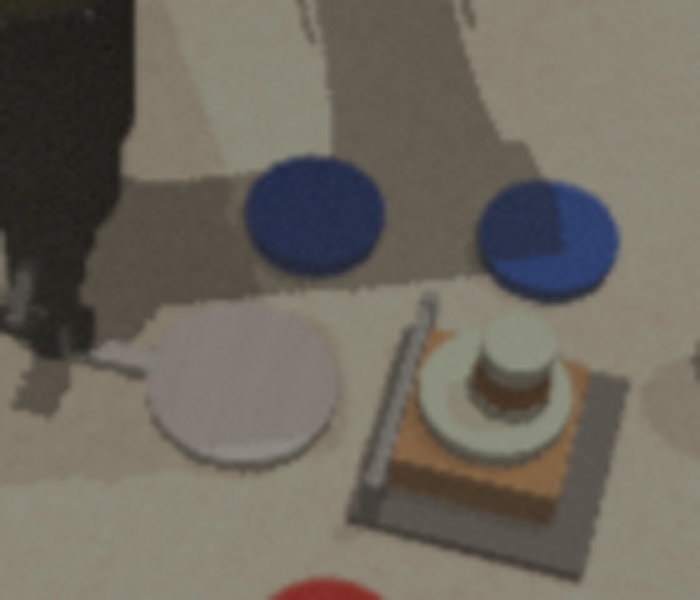

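The cover is free at (243,385), clear of the stand. The carton, dish and jar are still stacked upright behind the bar. I'll lift it and move toward +x.

Call:
send_rows --commands "1 -0.1 0 0 0;1 -0.4 0 0 0;1 -0.8 -0.1 0 0;1 -1.2 -0.3 0 0;1 -1.6 -0.6 -0.1 0;1 -2 -1 -0.3 0;1 -2.4 -1.5 -0.6 0;1 -2.6 -2 -1 0"

```text
t: 9.15
eef_pos: [577.1, -58.7, 120.6]
eef_rot: [-1.477, 1.567, 0.055]
force: [0.9, 0.0, -2.0]
opening: 0.143
```

```bash
python3 -c "
from h import *
go(601,-320,118,178)"
```

```text
t 9.15 tcp [577.1 -58.7 120.6] yang 177.76 axis [ 0.004  0.    -1.   ] F [ 0.9  0.  -2. ] op 0.143
shift [ 0.065 -0.852 -6.503] turn -0.049
```

Call:
send_rows --commands "1 0 -0.15 -0.4 0;1 0 -0.4 -1.2 0;1 0 -0.6 -2.1 0;1 0 -0.75 -3 0;1 0 -0.85 -3.9 0;1 0 -0.85 -4.8 0;1 0 -0.85 -5.7 0;1 0 -0.85 -6.3 0"

```text
t: 9.95
eef_pos: [599.0, -314.2, 118.3]
eef_rot: [-2.446, 1.57, -0.917]
force: [0.7, -0.2, -2.2]
opening: 0.148
```

Call:
send_rows --commands "1 0 0 -0.1 0;1 0 0 -0.2 0;1 0 0 -0.2 0;1 0 0 -0.2 0"

```text
t: 10.35
eef_pos: [599.2, -319.0, 117.6]
eef_rot: [-1.185, 1.57, 0.346]
force: [-0.2, 0.6, -1.7]
opening: 0.144
```

Run:
```python
from h import *
go(601,-342,118,178)
p=viewer.read_camera('top');q=viewer.read_camera('scene')
save(p,"t5.png");save(q,"s5.png")
a=cv2.resize(p['image'][150:290,410:550],(400,400),interpolation=cv2.INTER_CUBIC);b=cv2.resize(q['image'][110:250,130:270],(400,400),interpolation=cv2.INTER_CUBIC)
cv2.imwrite('pics/z5.png',np.hstack([a,b])[:,:,::-1])
for n,c in(("t",p),("s",q)):
    for k in("cover","mouth"):
        for r in models.tip_of(c,k)[:1]: print(n,k,r["xy"],r["confidence"],atz(c,r["xy"],dict(cover=118,mouth=80)[k]))
```

```text
t 10.35 tcp [ 599.2 -319.   117.6] yang 177.74 axis [ 0.  0. -1.] F [-0.2  0.6 -1.7] op 0.144
shift [-0.009 -0.069 -0.572] turn -0.053
t cover [273.2, 242.3] 0.35 [495.10912296 163.45139927 118.        ]
t mouth [253.1, 243.4] 0.46 [496.43189904 207.41900487  80.        ]
s cover [210.6, 182.5] 0.75 [ 609.21160529 -216.00937809  118.        ]
s mouth [202.5, 189.4] 0.9 [ 609.51846151 -245.30581728   80.        ]
```

View pics/z5.png

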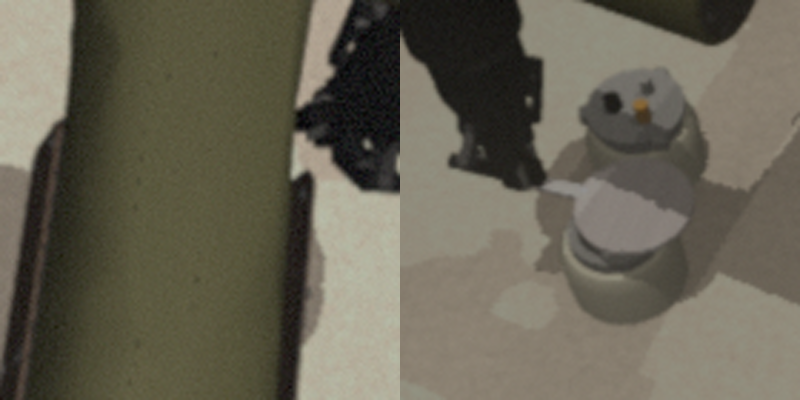

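The top view is blocked by the arm. The scene view shows the cover held over the open vessel, about level, disc at (632,210). I'll fit the rim circles numerically in the two starting pictures, and the disc in the current scene picture.

Run:
```python
from h import *
from scipy.optimize import minimize
th=np.linspace(0,2*np.pi,180,endpoint=False)
def fit(p,im,x0,z,rr,sel=None):
    g=cv2.GaussianBlur(cv2.cvtColor(im,cv2.COLOR_BGR2GRAY).astype(np.float32),(0,0),1.0)
    def samp(c,r):
        uv=proj(p,np.c_[c[0]+r*np.cos(th),c[1]+r*np.sin(th),0*th+z]).astype(np.float32)
        return cv2.remap(g,uv[:,:1],uv[:,1:],cv2.INTER_LINEAR).ravel()
    def cost(c): return -sum(np.mean(np.abs(samp(c,r+3)-samp(c,r-3))) for r in rr)
    best=min(((cost((x0[0]+a,x0[1]+b)),a,b) for a in range(-14,15) for b in range(-14,15)))
    return np.array(x0)+best[1:],round(best[0],1)
p=viewer.read_camera('top');q=viewer.read_camera('scene')
for rr in((32,42),(32,),(42,)):
    print(rr,"top",fit(p,cv2.imread("pics/top0.png"),(604,-243),80,rr),"scene",fit(q,cv2.imread("pics/scene0.png"),(604,-243),80,rr))
for z in (118,121,124): print("cover top face z",z,fit(q,cv2.imread("pics/s5.png"),(605,-216),z,(52,)))
```

```text
(32, 42) top (array([ 607, -240]), np.float32(-51.8)) scene (array([ 615, -236]), np.float32(-37.2))
(32,) top (array([ 606, -239]), np.float32(-38.1)) scene (array([ 606, -242]), np.float32(-22.6))
(42,) top (array([ 596, -231]), np.float32(-31.1)) scene (array([ 615, -236]), np.float32(-22.9))
cover top face z 118 (array([ 604, -216]), np.float32(-17.8))
cover top face z 121 (array([ 606, -215]), np.float32(-17.7))
cover top face z 124 (array([ 607, -213]), np.float32(-17.8))
```

The mouth comes to (606,-240.5) in both views and the disc to (604.5,-215.5), which agrees with the kinematics. I'll shift 25 mm in -y and go down.

Call:
send_rows --commands "1 0 -0.03 -0.2 0;1 0 -0.06 -0.45 0;1 0 -0.06 -0.62 0;1 0.15 -0.06 -0.62 0;1 0.35 -0.06 -0.62 0;1 0.55 -0.06 -0.62 0;1 0.7 -0.06 -0.62 0;1 0.72 -0.06 -0.62 0"

```text
t: 11.55
eef_pos: [599.6, -344.3, 86.7]
eef_rot: [1.179, 1.568, 2.71]
force: [0.1, -0.4, -1.5]
opening: 0.145
```

Run:
```python
from h import *
go(601,-344,83.5,178)
q=viewer.read_camera('scene');save(q,"s6.png")
im=q['image'].copy();S=5;c=cv2.resize(im[140:240,150:270],None,fx=S,fy=S,interpolation=cv2.INTER_CUBIC)
th=np.linspace(0,6.28,60)
t=sense()["eef_pos"]
def dr(x,y,z,r,col):
    for u in proj(q,np.c_[x+r*np.cos(th),y+r*np.sin(th),z+0*th]): cv2.circle(c,tuple(int(v) for v in (u-[150,140])*S),1,col,-1)
dr(606,-240.5,80,42,(255,0,0)); dr(t[0]+5,t[1]+103.5,t[2]+2.9,52,(0,255,0))
cv2.imwrite('pics/z6.png',c[:,:,::-1])
```

```text
t 11.55 tcp [ 599.6 -344.3   86.7] yang 177.69 axis [-0.002  0.001 -1.   ] F [ 0.1 -0.4 -1.5] op 0.145
shift [ 0.08  -0.035  0.009] turn -0.062
```

View pics/z6.png

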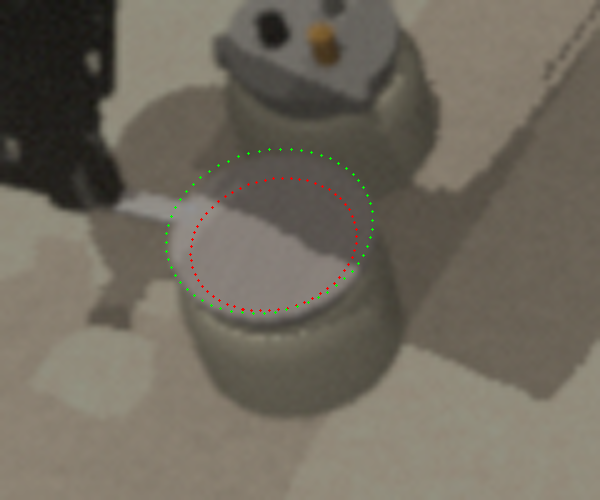

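The disc edge matches the predicted green ring (left 166, bottom about 315) and sits around the red rim circle. I'll lower gently to contact.

Call:
send_rows --commands "1 0.02 0 0 0;1 0.04 0 0 0;1 0.06 0 0 0;1 0.06 0 0 0"

```text
t: 12.0
eef_pos: [600.2, -344.8, 86.1]
eef_rot: [-0.234, 1.571, 1.296]
force: [-0.3, -0.2, -2.2]
opening: 0.145
```

Call:
send_rows --commands "1 0.015 0 0 0;1 0.03 0 0 0;1 0.03 0 0 0"

```text
t: 12.3
eef_pos: [600.1, -344.8, 84.7]
eef_rot: [1.108, 1.571, 2.638]
force: [0.4, -0.4, -2.0]
opening: 0.145
```

Call:
send_rows --commands "1 0.015 0 0 0;1 0.03 0 0 0;1 0.03 0 0 0"

```text
t: 12.6
eef_pos: [600.2, -344.9, 83.9]
eef_rot: [-2.007, 1.571, -0.477]
force: [-1.0, -0.2, -0.4]
opening: 0.151
```

Call:
send_rows --commands "1 0.015 0 0 0;1 0.03 0 0 0;1 0.03 0 0 0"

```text
t: 12.9
eef_pos: [600.3, -345.0, 83.6]
eef_rot: [-2.115, 1.57, -0.585]
force: [-2.4, -0.1, 5.4]
opening: 0.145
```

Contact at the expected height, about 7 N above the hanging load. I'll release.

Call:
send_rows --commands "1 0 0 0 0;1 0 0 0 0;0.8 0 0 0 0;0.75 0 0 0 0;0.7 0 0 0 0;0.6 0 0 0 0;0.5 0 0 0 0;0.5 0 0 0 0" --squeeze 20

```text
t: 13.7
eef_pos: [600.2, -344.8, 82.3]
eef_rot: [1.012, 1.571, 2.543]
force: [-0.7, -0.6, -0.5]
opening: 0.501
```

Call:
send_rows --commands "0.5 -0.2 0 0 0;0.5 -0.6 0 0 0;0.5 -1.2 0 0 0;0.5 -2 0 0 0;0.5 -2.8 0 0 0;0.5 -3.3 0 -0.5 0;0.5 -3.5 0 -0.8 0;0.5 -3.5 0 -0.8 0"

```text
t: 14.5
eef_pos: [599.1, -378.5, 226.0]
eef_rot: [-2.022, 1.566, -0.494]
force: [-1.0, 0.6, -0.5]
opening: 0.499
```

Run:
```python
from h import *
go(400,-480,230,178)
q=viewer.read_camera('scene');save(q,"s7.png")
a=cv2.resize(q['image'][130:230,150:270],(480,400),interpolation=cv2.INTER_CUBIC);b=cv2.resize(q['image'][150:250,350:430],(320,400),interpolation=cv2.INTER_CUBIC)
cv2.imwrite('pics/z7.png',np.hstack([a,b])[:,:,::-1])
```

```text
t 14.5 tcp [ 599.1 -378.5  226. ] yang 177.58 axis [ 0.004 -0.002 -1.   ] F [-1.   0.6 -0.5] op 0.499
shift [-0.115  4.865 -2.747] turn -0.085
```

View pics/z7.png

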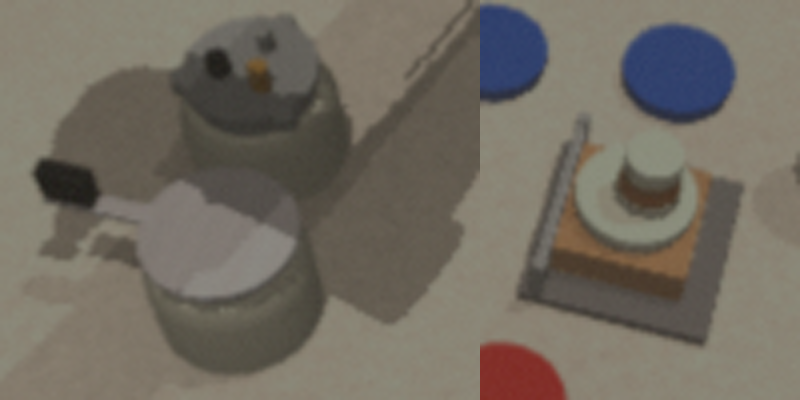

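The cover lies flat on the open vessel and the fin is free at (65,183). The stack is upright on the stand. I'll back off and check centring from the top camera.

Call:
send_rows --commands "0.5 -0.2 0.4 -0.4 0;0.5 -0.3 1.2 -0.9 0;0.5 -0.3 2.2 -1.5 0;0.5 -0.3 3.2 -2.1 0;0.5 -0.3 4.2 -2.7 0;0.5 -0.3 5 -3.1 0;0.5 -0.3 5.5 -3.3 0;0.5 -0.3 5.5 -3.3 0"

```text
t: 15.35
eef_pos: [371.2, -500.5, 235.1]
eef_rot: [-2.702, 1.57, -1.175]
force: [0.4, 0.5, 0.4]
opening: 0.498
```

Run:
```python
from h import *
go(400,-480,230,178)
th=np.linspace(0,2*np.pi,180,endpoint=False)
p=viewer.read_camera('top');q=viewer.read_camera('scene');save(p,"t8.png")
for n,c,f0 in(("top",p,"top0"),("scene",q,"scene0")):
    g=cv2.GaussianBlur(cv2.cvtColor(c["image"],cv2.COLOR_RGB2GRAY).astype(np.float32),(0,0),1.0)
    def cost(x,y,r=52,z=86):
        v=[]
        for k in(r+3,r-3):
            uv=proj(c,np.c_[x+k*np.cos(th),y+k*np.sin(th),0*th+z]).astype(np.float32);v.append(cv2.remap(g,uv[:,:1],uv[:,1:],cv2.INTER_LINEAR).ravel())
        return -np.abs(v[0]-v[1]).mean()
    print(n,"disc",min((cost(605+a,-241+b),605+a,-241+b) for a in range(-15,16) for b in range(-15,16)))
    o=cv2.imread("pics/%s.png"%f0)
    for k in("bottle","clamp_ring","beaker","dish","jar"): print(k,[np.round(r["xy"]) for r in models.tip_of(c,k)[:2]])
a=cv2.resize(p['image'][160:290,430:530],(300,390),interpolation=cv2.INTER_CUBIC);b=cv2.resize(p['image'][140:290,150:320],(442,390),interpolation=cv2.INTER_CUBIC)
cv2.imwrite('pics/z8.png',np.hstack([a,b])[:,:,::-1])
```

```text
t 15.35 tcp [ 371.2 -500.5  235.1] yang 177.53 axis [ 0. -0. -1.] F [0.4 0.5 0.4] op 0.498
shift [ 0.128 -0.696  0.542] turn -0.095
top disc (np.float32(-27.0097), 605, -240)
bottle [array([174., 180.])]
clamp_ring [array([330., 132.])]
beaker [array([185., 275.])]
dish [array([240., 312.]), array([231., 155.])]
jar [array([245., 241.])]
scene disc (np.float32(-20.237732), 606, -241)
bottle [array([450., 268.])]
clamp_ring [array([306., 282.])]
beaker [array([439., 199.]), array([388., 208.])]
dish [array([357., 251.]), array([397., 277.])]
jar [array([389., 196.]), array([439., 195.])]
```

View pics/z8.png

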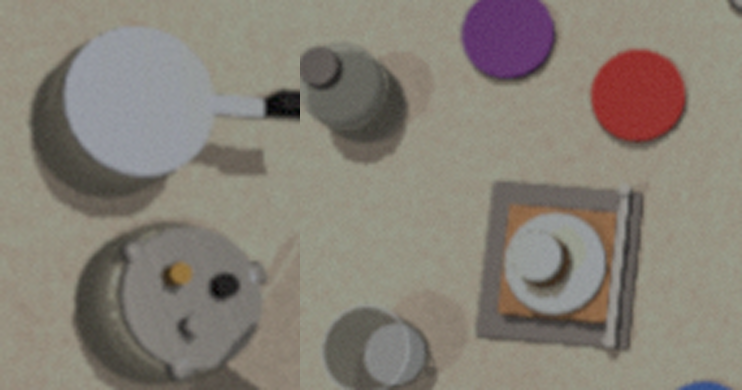

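The top view shows the disc centred over the vessel, with fits of (605,-240) and (606,-241) against the mouth at about (606,-240.5). The stack and the bystanders are where they should be, so I'll hand in.

```bash
python3 -c "
from h import *
print(order.hand_in())"
```

```text
the job is handed in; nothing more can be done
None
```

I drew the cover out by its fin at up to about 5 cm/s and laid it over the mouth of the open vessel. It is let go, the arm is backed off, and the job was handed in at about 16 s. No verdict was reported.

**Cover:** In the last pictures the disc's centre fits at (605, -240) from the top camera and (606, -241) from the scene camera. The mouth measured about (606, -240.5), so it is centred within about 2 mm. It touched the rim at the expected height and looks flat.

**Stack:** The carton rests against the bar, low on the stand, with the dish and jar upright on it. I judged this by eye and a rough pixel check. The jar looks shifted by perhaps 3 mm on the dish.

**Bystanders:** In the scene camera the bottle, clamp ring and beaker are within 1–2 pixels of where they started. The top camera's beaker reading moved about 5 pixels, which I put down to network scatter.

**Disagreements along the way:**
- The networks' mouth readings spread by up to about 13 mm.
- One fit of the outer rim edge was off by about 10 mm.
- I relied on the inner-edge fits, which agreed to about 3 mm in both cameras.

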